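# Set a sliding microtome: carriage home, feed lever five clicks and hold

## Robot

A 6-joint arm with a two-finger parallel gripper is mounted at the origin on the work surface. World frame = base frame: x ahead of the robot, y to its left, z up, the work surface at z = 0. Lengths are in m, angles in degrees, forces in N, time in s.
With the tool pointing down it reaches from about 0.4 to 0.825 m from the base axis. Payload 7 kg.
Tool frame: the origin (TCP) lies midway between the tips of the shut fingers; the grasp point (between the pads) lies 19 mm behind it; z points along the fingers, y is the line along which they close (so a half turn about z gives the same grasp; the last joint's range is limited). The gripper opens to 88 mm and grips with 3 to 60 N. Pads are 19 mm wide; open, the fingers measure 130 mm over their backs; the gripper's body (78 mm by 193 mm) begins 47 mm behind the grasp point.
Start: joints at [-57.978, 20.546, 0.682, 0, -70.136, -16.507], TCP at [0.181, -0.65, 0.227] pointing down, gripper open.
Joint ranges: [-176.03, 176.03], [-82.01, 121.73], [-58.28, 71.71], [-173.87, 95.51], [-174.79, -0.11], [-173.66, 173.66]. Speed limits (degrees/s): [136.94, 136.94, 172.46, 180, 180, 180].

## Interface

Orientations are given as a 3x3 rotation matrix whose columns are the frame's x, y, z axes.
In Python, from rig import robot gives the robot as it stands. Calls block until the motion is done:
- robot.goto(position, orientation): joint-space move of the TCP to a pose.
- robot.servo_line(position, ori=None, speed=0.15): straight line of the TCP; ori=None keeps the orientation; speed is the mean speed in m/s.
- robot.movej(angles): joint-space move.
- robot.move_gripper(opening): opening from 0.0 (shut) to 1.0 (fully open); the grip force is fixed at half the most; returns when the fingers have stopped.
- robot.dwell(seconds).
- robot.ik(position, orientation): joint angles nearest the present ones, or None.
- robot.grab_frame(name): name is "scene" or "top"; returns (picture, depth): 400x640x3 uint8, red, green, blue; 400x640 float32, m along the optical axis (not along the pixel's ray), 0 where there is no reading.
- robot.camera_info(name): a dict with "vfov" (degrees; the focal length in pixels is half the picture's height over the tangent of half this angle, whatever the lens; pixels are square), "cx", "cy" (the principal point, pixels), "view" (4x4, takes a point from world to camera coordinates). Camera axes: x right, y down, z forward; pixel columns grow to the right and rows downward; lengths in m; the calibration is good to about 2 mm. A picture is of the moment at which its call begins. camera_info takes no time and is no camera call.
A pose or a line that the arm cannot do raises robot.Unreachable and nothing moves.
- robot.job_done(): hands the job in; it is judged then, once.
Readings, each from a call of its own:
- robot.read_t(): time.
- robot.read_qpos(): joint angles.
- robot.read_qvel(): joint speeds.
- robot.read_effort(): joint torques, N m.
- robot.read_position(): TCP position.
- robot.read_tcp_rot(): TCP orientation.
- robot.read_force(): force on the tool from outside, world axes, zero at the start.
- robot.read_ft_torque(): the same for the moment, N m.
- robot.read_grip_width(): opening from 0.0 (shut) to 1.0 (fully open).
- robot.read_finger_force(): force on a finger pad.
Only numpy, scipy, OpenCV 4.12 (cv2) and the standard library are available. Lean on these libraries where they do the work, as an engineer would, in place of code of your own. Each camera call takes 0.05 s, during which the arm holds its last target. There are 200 camera calls.

## Task

Get the sliding microtome ready for its next section: slide the knife carriage back along the slideway, fully home against the stop with the red buffer, and only then swing the red-handled feed lever forward in one stroke by exactly five clicks of the feed wheel. Finish while still holding the lever there against its return spring, with the carriage left home: do not let go of the lever and do not go on to a sixth click. Leave the bottle, jar, dish and slide box standing about the machine where they are.

Things in the scene. Friction and masses are not known exactly. Their poses are not given: they have to be found in the camera images.
- microtome: Fixed bench sliding microtome, light grey base 195 x 400 x 22 mm; origin on the bench, z up, yaw about pi. In its frame: slideway along y at x = +40 mm (top 116 mm up), stop with red buffer at its +y end; feed column at x = -50 mm, y = 0, with sample clamp, 50 mm square, 146 mm high. The -x side with the feed lever faces away from the robot.
- knife_carriage (a joint): Travel of the knife carriage in m, along the microtome's +y: 0 at the opposite end, 0.230 home, hard against the stop with the red buffer. Starts at 0 to 0.09. About 0.9 kg, rubs with about 2.5 N and stays where it is left.
- carriage_grip (a point): Middle of the black upright grip post on the knife carriage (dark grey, 66 x 100 mm, with a blade holder in a red guard that reaches over the sample, up to 170 mm). Post 20 mm diameter, 153 to 203 mm above the bench; this point on its axis, 179 mm up.
- feed_lever (a joint): Swing of the feed lever from rest, rad, growing forward = counter-clockwise seen from above, at most 1.75. A spring drives it back to rest (2.4 to 3.4 N at the handle). Forward, its pawl first takes up slack (up to one tooth, differs each time), then turns the wheel; going back it leaves the wheel. The fifth click comes at about 1.0 to 1.3.
- lever_grip (a point): Middle of the red upright handle on the feed lever's end: post 18 mm diameter, 61 to 108 mm above the bench, free to grasp from above; this point on its axis, 85 mm up, 100 mm from the feed axis, about which it swings level. Under it the steel lever bar, 16 mm wide, top 57 mm up. The lever's rest direction on the machine varies by 8 degrees.
- feed_axis (a point): Point on the vertical axis of feed wheel and feed lever, 85 mm above the bench, inside the column.
- feed_wheel (a joint): Turn of the brass ratchet wheel (92 mm, 30 teeth of 0.2094 rad), counter-clockwise from above; starts at 0. Click n comes as it passes about 0.2094 n (within 0.04); let back, it then rests at 0.2094 n. At the lever's handle each tooth is felt as a push rising from 4 to 9 N up to 9 to 15 N, then falling at once by 2 N or more at the click.
- holding_pawl (a joint): Angle in rad of the steel pawl that clicks over the teeth: about 0 in the gap behind a tooth, falling to about -0.1 as the next tooth lifts it, then snapping back to 0: one click.
- dropper_bottle: Bystander: amber dropper bottle, 38 mm diameter, 85 mm high; origin under its centre.
- petri_dish: Bystander: glass dish, 90 mm diameter, 14 mm high; origin under its centre.
- slide_box: Bystander: blue and white box for glass slides, 86 x 61 x 36 mm; origin under its centre.
- stain_jar: Bystander: glass jar with a white lid, 52 mm diameter, 65 mm high; origin under its centre.
- drive_pawl_nose (a point): Nose of the brass driving pawl that the feed lever carries under its bar, 43 mm from the feed axis, 39 mm above the bench. It swings with the lever and pushes the wheel's teeth.
- driven_tooth (a point): Point on the feed wheel, in the gap right behind the tooth that the lever's pawl takes first, 43 mm from the feed axis: the pawl's nose lies within 2 mm of it for as long as the lever drives or holds the wheel, and leaves it backwards when the lever is let back.

How it is judged:
By the outcome, as a careful person would: the job done as asked, in the order asked, and still so for the second after the job is handed in, while the arm keeps its last pose, push and grip.
It also fails if it takes over 72 s, if anything falls off the work surface, if the arm or the gripper's body presses on something with over 40 N, if the wrist force passes 120 N, or if a joint passes its speed limit or range.

## Working session

There is one attempt and no reset: what is moved stays moved. The work goes in short steps, each a Python script; the robot and the scene stay as the last script left them, time stands still between calls to the robot, and variables do not carry over. Pictures are saved under pics/ and viewed, at most 10 in all, crops included, and the job is handed in when it is done.

```bash
mkdir -p pics; ls
python3 - <<'E'
from rig import robot
import cv2,numpy as np
for n in("scene","top"):
    p,d=robot.grab_frame(n); cv2.imwrite(f"pics/{n}0.png",p[:,:,::-1]); np.savez(f"{n}0.npz",p=p,d=d)
    i=robot.camera_info(n); print(n,i["vfov"],i["cx"],i["cy"],np.round(i["view"],3).tolist())
print(robot.read_t(),robot.read_tcp_rot())
E
```

```text
pics
scene 47.897514242585565 314.47803480270073 200.21332289280397 [[0.61, 0.792, -0.003, -0.38], [0.658, -0.509, -0.555, -0.309], [-0.441, 0.336, -0.832, 1.395], [0.0, 0.0, 0.0, 1.0]]
top 42.43673328468118 324.9195676909236 190.3569219733725 [[0.026, -1.0, -0.0, 0.005], [-0.997, -0.026, -0.073, 0.61], [0.073, 0.002, -0.997, 1.331], [0.0, 0.0, 0.0, 1.0]]
0.1 [[-9.63588521e-01 -2.67388917e-01 -5.73782109e-04]
 [-2.67389478e-01  9.63587476e-01  1.42915709e-03]
 [ 1.70748488e-04  1.53054266e-03 -9.99998814e-01]]
```

View pics/scene0.png

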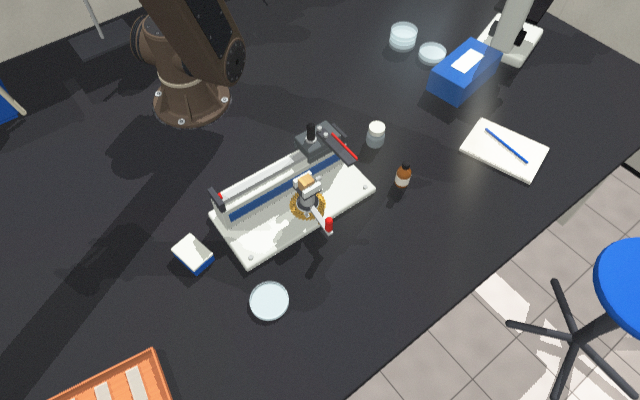

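View pics/top0.png

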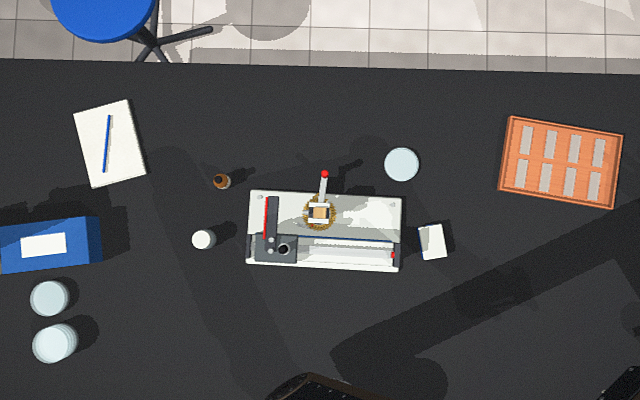

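The scene view shows the carriage at the far (+y) end, with its black post at (311,132), and the red lever handle at (328,225). In the top view the post is at (284,249), the handle at (325,174), the red buffer at (392,255) and the base spans about (247–402, 190–272). Forward (CCW) swings the lever left in the top picture.

```bash
cat > h.py <<'E'
import numpy as np,cv2
from rig import robot
def cam(n):
    i=robot.camera_info(n); V=np.array(i["view"]); return 200/np.tan(np.radians(i["vfov"]/2)),i["cx"],i["cy"],V
def cloud(n,d):
    f,cx,cy,V=cam(n); v,u=np.mgrid[:400,:640]
    P=np.stack([(u-cx)/f*d,(v-cy)/f*d,d],-1); return (P-V[:3,3])@V[:3,:3]
def ray(n,u,v,z):
    f,cx,cy,V=cam(n); R=V[:3,:3]; c=-R.T@V[:3,3]; r=R.T@np.array([(u-cx)/f,(v-cy)/f,1]); return c+r*(z-c[2])/r[2]
def rot(a): # tool down, tool y (closing line) at world angle a (rad)
    y=np.array([np.cos(a),np.sin(a),0]);z=np.array([0,0,-1.]);return np.column_stack([np.cross(y,z),y,z])
E
python3 - <<'E'
from h import *
for n in("top","scene"):
    D=np.load(n+"0.npz");p=D["p"].astype(int);W=cloud(n,D["d"]);z=W[...,2]
    hsv=cv2.cvtColor(D["p"],cv2.COLOR_RGB2HSV)
    roi=(W[...,0]>.4)&(W[...,0]<.85)&(abs(W[...,1])<.3)&(D["d"]>0)
    if n=="top":
        m=roi&(z>.012)&(z<.032)
        k,l,s,c=cv2.connectedComponentsWithStats(m.astype(np.uint8)); 
        m=(l==1+np.argmax(s[1:,4])); v,u=np.nonzero(m)
        pts=np.array([ray(n,a,b,.022)[:2] for a,b in zip(u,v)],np.float32)
        print("base",cv2.minAreaRect(pts*1000))
    red=roi&((hsv[...,0]<8)|(hsv[...,0]>172))&(hsv[...,1]>150)&(hsv[...,2]>80)
    k,l,s,c=cv2.connectedComponentsWithStats(red.astype(np.uint8))
    for i in range(1,k):
        if s[i,4]>5: q=W[l==i]; print(n,"red",s[i],c[i].round(1),q.min(0).round(3),np.median(q,0).round(3),q.max(0).round(3))
    blk=roi&(z>.18)
    q=W[blk]; print(n,"high",blk.sum(),q.min(0).round(3),np.median(q,0).round(3),q.max(0).round(3), [a.mean().round(1) for a in np.nonzero(blk&(z>.198))], np.median(W[blk&(z>.198)],0))
    for lo,hi in((.125,.15),(.15,.175)):
        q=W[roi&(z>lo)&(z<hi)]; print(lo,q.min(0).round(3),q.max(0).round(3))
    sub=D["p"][160:290,230:420] if n=="top" else D["p"][110:280,200:390]
    cv2.imwrite(f"pics/{n}c.png",cv2.resize(sub[:,:,::-1],None,fx=4,fy=3.5 if n=="scene" else 4))
E
```

```text
Traceback (most recent call last):
  File "h.py", line 9, in ray
    f,cx,cy,V=cam(n); R=V[:3,:3]; c=-R.T@V[:3,3]; r=R.T@np.array([(u-cx)/f,(v-cy)/f,1]); return c+r*(z-c[2])/r[2]
              ~~~^^^
  File "h.py", line 4, in cam
    i=robot.camera_info(n); V=np.array(i["view"]); return 200/np.tan(np.radians(i["vfov"]/2)),i["cx"],i["cy"],V
ValueError: time passes only in moves, steps and waits
```

Too many calls to camera_info; I'll cache it.

```bash
sed -i 's/^def cam/from functools import lru_cache\n@lru_cache\ndef cam/' h.py
cat > m.py <<'E'
from h import *
for n in("top","scene"):
    D=np.load(n+"0.npz");W=cloud(n,D["d"]);z=W[...,2]
    hsv=cv2.cvtColor(D["p"],cv2.COLOR_RGB2HSV)
    roi=(W[...,0]>.4)&(W[...,0]<.85)&(abs(W[...,1])<.3)&(D["d"]>0)
    if n=="top":
        m=roi&(z>.012)&(z<.032)
        k,l,s,c=cv2.connectedComponentsWithStats(m.astype(np.uint8)); 
        m=(l==1+np.argmax(s[1:,4])); v,u=np.nonzero(m)
        pts=np.array([ray(n,a,b,.022)[:2] for a,b in zip(u,v)],np.float32)
        print("base",cv2.minAreaRect(pts*1000))
    red=roi&((hsv[...,0]<8)|(hsv[...,0]>172))&(hsv[...,1]>150)&(hsv[...,2]>80)
    k,l,s,c=cv2.connectedComponentsWithStats(red.astype(np.uint8))
    for i in range(1,k):
        if s[i,4]>5: q=W[l==i]; print(n,"red",s[i],c[i].round(1),q.min(0).round(3),np.median(q,0).round(3),q.max(0).round(3))
    blk=roi&(z>.18)
    q=W[blk]; print(n,"high",blk.sum(),q.min(0).round(3),np.median(q,0).round(3),q.max(0).round(3), [a.mean().round(1) for a in np.nonzero(blk&(z>.198))], np.median(W[blk&(z>.198)],0))
    for lo,hi in((.125,.15),(.15,.175)):
        q=W[roi&(z>lo)&(z<hi)]; print(lo,q.min(0).round(3),q.max(0).round(3))
    sub=D["p"][160:290,230:420] if n=="top" else D["p"][110:280,200:390]
    cv2.imwrite(f"pics/{n}c.png",cv2.resize(sub[:,:,::-1],None,fx=4,fy=3.5 if n=="scene" else 4))
E
python3 m.py
```

```text
base ((544.0044555664062, 21.374984741210938), (398.3122863769531, 116.15357208251953), 88.03997802734375)
top red [321 170   8   8  50] [324.2 173.2] [ 0.638  0.014 -0.003] [0.646 0.024 0.107] [0.658 0.032 0.112]
top red [263 197   5  42  97] [265.1 218.5] [0.484 0.156 0.154] [0.528 0.159 0.162] [0.58  0.163 0.168]
top red [391 252   3   6  15] [392.2 254.6] [ 0.446 -0.147  0.126] [ 0.451 -0.144  0.133] [ 0.458 -0.141  0.138]
top high 62 [0.452 0.105 0.192] [0.461 0.114 0.202] [0.47  0.124 0.207] [np.float64(249.5), np.float64(281.7)] [0.46013831 0.1141705  0.20262333]
0.125 [ 0.423 -0.161  0.125] [0.573 0.209 0.15 ]
0.15 [0.427 0.029 0.15 ] [0.583 0.184 0.173]
scene red [331 133  27  27 101] [344.5 146. ] [ 0.433  0.156 -0.002] [0.518 0.16  0.162] [0.581 0.261 0.166]
scene red [218 193   4   6  12] [219.7 195.2] [ 0.446 -0.146  0.124] [ 0.453 -0.144  0.134] [ 0.457 -0.142  0.139]
scene red [325 217   8  15  98] [328.6 223.7] [0.637 0.014 0.07 ] [0.65 0.02 0.1 ] [0.656 0.032 0.113]
scene high 82 [0.453 0.104 0.181] [0.464 0.112 0.198] [0.47  0.123 0.207] [np.float64(125.9), np.float64(310.2)] [0.46195508 0.11265886 0.20245665]
0.125 [ 0.421 -0.162  0.125] [0.573 0.209 0.15 ]
0.15 [0.427 0.021 0.15 ] [0.585 0.183 0.174]
```

View pics/topc.png

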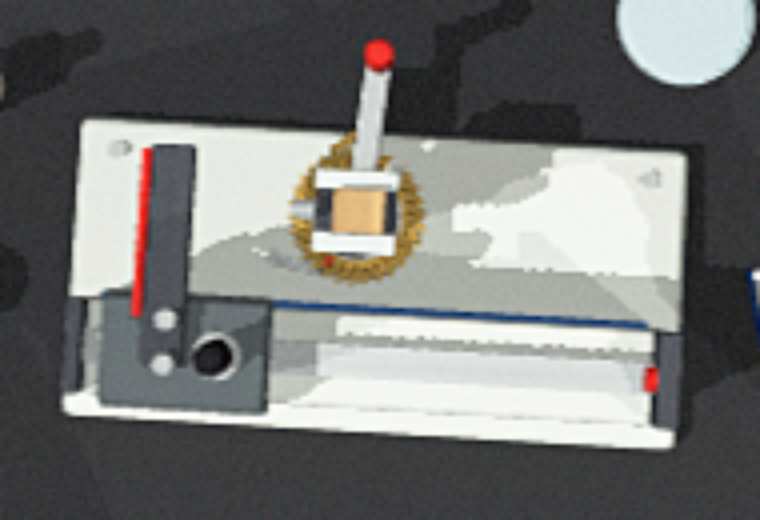

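The crop shows the carriage about 9 mm from its left end. Its leading edge is at crop x≈272 and the buffer at x≈645, so about 0.22 m of travel remains. The post is at (0.461, 0.113) from both views, and the handle is near (0.648, 0.022). Next I grasp the post high, with the finger tips above the 170 mm guard, and slide it.

Run:
```python
from h import *
print("clamp",ray("top",319.5,212.5,.146),"handle",ray("top",324.2,173.2,.107), "scene handle top?",ray("scene",328.6,223.7,.09))
R=None
for a in (0,np.pi):
    for y in(.113,-.11):
        j=robot.ik([.461,y,.173],rot(a)); print(a,y,None if j is None else np.round(j,1))
    if j is not None and R is None: R=rot(a)
robot.goto([.461,.1135,.28],R); print(robot.read_t(),robot.read_force())
robot.move_gripper(.6)
robot.servo_line([.461,.1135,.173],speed=.12)
robot.move_gripper(0.0)
print(robot.read_t(),robot.read_position(),robot.read_grip_width(),robot.read_finger_force(),robot.read_force())
```

```text
clamp [0.54750716 0.03223956 0.146     ] handle [0.64588064 0.02371084 0.107     ] scene handle top? [0.64657278 0.02350608 0.09      ]
0 0.113 [ 37.6   4.  -28.3   0.  -57.7 142.4]
0 -0.11 [ 10.5   4.  -28.4   0.  -57.7 169.5]
3.141592653589793 0.113 [ 37.6   4.  -28.3   0.  -57.7 -37.6]
3.141592653589793 -0.11 [ 10.5   4.  -28.4   0.  -57.7 -10.5]
2.9667 [ 0.72434978 -0.18290042  0.45261652]
5.4417 [0.45915607 0.11300854 0.17285487] 0.21873394803632143 29.99495565891266 [-9.23340392  1.01109628  7.82413361]
```

Run:
```python
from h import *
p0=robot.read_position(); u=np.array([-.032,-.9995,0]); f0=robot.read_force()
robot.servo_line(p0+u*.1,speed=.12); print(robot.read_position()-p0,robot.read_force())
robot.servo_line(p0+u*.2,speed=.12); print(robot.read_position()-p0,robot.read_force())
s=.2
while s<.236:
    s+=.003; robot.servo_line(p0+u*s,speed=.05); f=robot.read_force(); print(round(s,3),(robot.read_position()-p0).round(4)[:2],f.round(1))
    if f[1]>14 : break
p,d=robot.grab_frame("top"); cv2.imwrite("pics/home.png",cv2.resize(p[160:290,230:420,::-1],None,fx=4,fy=4)); np.savez("home.npz",p=p,d=d)
print(robot.read_t(),robot.read_grip_width())
```

```text
[-3.27570521e-03 -1.00196447e-01  1.61408095e-05] [ 1.11348278 -2.48385637  1.69898824]
[-6.45482304e-03 -1.99951912e-01  2.50424740e-05] [-2.5780383  -2.23823448  2.59963479]
0.203 [-0.0065 -0.2026] [-2.4  1.6  3.7]
0.206 [-0.0066 -0.2057] [-2.6  1.1  4.1]
0.209 [-0.0067 -0.209 ] [-2.4  0.5  4.7]
0.212 [-0.0068 -0.2121] [-2.3  0.1  3.9]
0.215 [-0.007  -0.2151] [-2.1 -0.1  4.4]
0.218 [-0.007 -0.218] [-2.7 -0.   4.8]
0.221 [-0.0071 -0.221 ] [-3.  -0.1  5.1]
0.224 [-0.0072 -0.224 ] [-3.  -0.3  4.2]
0.227 [-0.0073 -0.2257] [-4.4  8.4  7. ]
0.23 [-0.0072 -0.2264] [-7.6 22.9 11.3]
9.9667 0.22103207315526666
```

View pics/home.png

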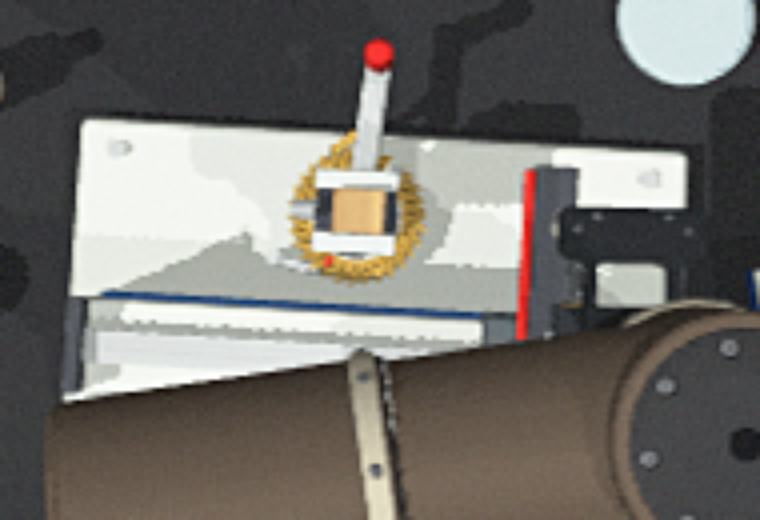

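The carriage stopped after 0.226 m with the force rising to 23 N. The guard's red edge is now at crop x≈525 and the lever is undisturbed, so it is home. Now I release and plan the lever grasp.

Run:
```python
from h import *
D=np.load("home.npz");hsv=cv2.cvtColor(D["p"],cv2.COLOR_RGB2HSV)
m=(hsv[...,0]>12)&(hsv[...,0]<28)&(hsv[...,1]>140)&(hsv[...,2]>60); m[:190]=0;m[235:]=0;m[:,:295]=0;m[:,345:]=0
v,u=np.nonzero(m); (c,r)=cv2.minEnclosingCircle(np.float32(np.c_[u,v])); print("wheel",c,r,ray("top",*c,.045),ray("top",c[0]+r,c[1],.045))
robot.move_gripper(.6)
p=robot.read_position(); robot.servo_line([p[0],p[1],.27],speed=.2)
A=np.array([.5475,.032])
for s in(1,-1):
    for th in(-5,35,75):
        t=np.radians(th); j=robot.ik([*(A+.099*np.r_[np.cos(t),np.sin(t)]),.068],rot(t+s*np.pi/2)); print(s,th,None if j is None else np.round(j,1))
print(robot.read_t(),robot.read_force())
```

```text
wheel (319.0, 210.8333282470703) 18.939332962036133 [0.55477489 0.03479315 0.045     ] [ 0.55605631 -0.01395885  0.045     ]
1 -5 [  19.3   25.6  -14.     0.   -50.4 -114.3]
1 35 [ 25.6  24.7 -15.5   0.  -49.8 -80.6]
1 75 [ 31.6  20.9 -21.9   0.  -47.2 -46.6]
-1 -5 [ 19.3  25.6 -14.    0.  -50.4  65.7]
-1 35 [ 25.6  24.7 -15.5   0.  -49.8  99.4]
-1 75 [ 31.6  20.9 -21.9   0.  -47.2 133.4]
11.3667 [ 0.55953857 -0.70023099 -0.41844539]
```

Run:
```python
from h import *
H=np.array([.6463,.0236]);A=np.array([.5475,.0325]); th=np.arctan2(*(H-A)[::-1]); R=rot(th-np.pi/2)
robot.goto([*H,.22],R)
robot.move_gripper(.6); print(robot.read_force())
robot.servo_line([*H,.068],speed=.12); print("down",robot.read_force())
robot.move_gripper(0.0)
print(robot.read_t(),robot.read_position(),robot.read_grip_width(),robot.read_force(),np.degrees(th))
p,d=robot.grab_frame("top"); q,_=robot.grab_frame("scene"); 
cv2.imwrite("pics/grasp.png",np.vstack([cv2.resize(x,(600,300)) for x in (p[150:290,200:480,::-1],q[100:270,160:500,::-1])]))
```

```text
[-1.25213226  0.11362386 -0.48487644]
down [-0.63095755 -0.96764049  0.27772591]
15.275 [0.64629451 0.0234123  0.06802971] 0.19992217079498195 [-0.22566927 -1.04265674  0.14149997] -5.147366582312903
```

View pics/grasp.png

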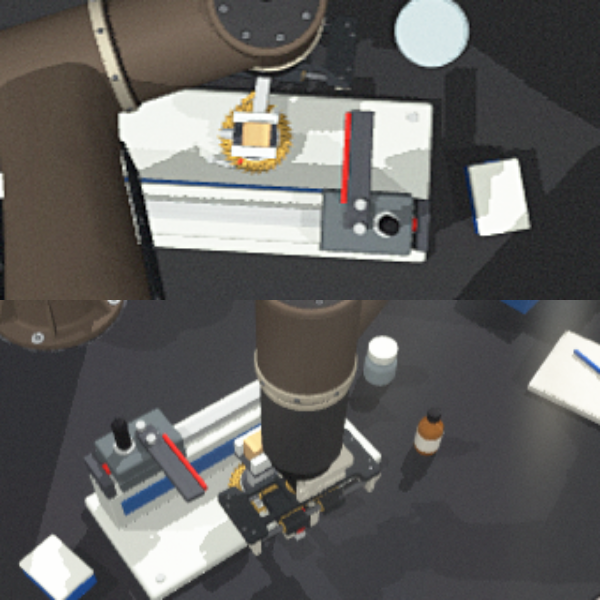

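The handle is gripped (17.6 mm wide) and the carriage sits against the red buffer at (415,225) in the upper half. I'll start the stroke in fine steps, logging the tangential force.

```bash
cat > stroke.py <<'E'
import sys,json
from h import *
H=np.array([.6463,.0236]);A=np.array([.5475,.0325]); th0=np.arctan2(*(H-A)[::-1]); r=np.linalg.norm(H-A)
def go(s0,s1,step=.015):
    s=s0; out=[]
    while s<s1-1e-9:
        s=min(s+step,s1); t=th0+s; n=np.r_[np.cos(t),np.sin(t)]
        robot.servo_line([*(A+r*n),.068],rot(t-np.pi/2),speed=.03)
        f=robot.read_force(); p=robot.read_position()[:2]-A; a=np.arctan2(p[1],p[0])-th0
        out.append((round(s,3),round(a,3),round(-f[:2]@np.r_[-n[1],n[0]],1),round(f[:2]@n,1)))
    return out
if __name__=="__main__":
    for o in go(float(sys.argv[1]),float(sys.argv[2])): print(*o)
    print(robot.read_t(),robot.read_grip_width())
E
python3 stroke.py 0 .45
```

```text
0.015 0.014 1.8 0.5
0.03 0.03 2.6 0.2
0.045 0.046 2.1 0.7
0.06 0.061 2.9 1.0
0.075 0.076 2.8 1.7
0.09 0.091 3.5 1.0
0.105 0.105 4.3 2.3
0.12 0.12 3.5 3.5
0.135 0.134 3.7 4.1
0.15 0.148 5.1 4.6
0.165 0.162 4.5 3.5
0.18 0.177 5.3 4.3
0.195 0.191 5.8 3.6
0.21 0.205 5.2 4.7
0.225 0.219 7.0 4.2
0.24 0.232 7.7 4.4
0.255 0.246 8.3 3.9
0.27 0.26 9.1 5.4
0.285 0.271 10.4 4.0
0.3 0.285 12.2 5.3
0.315 0.299 10.9 5.9
0.33 0.327 5.4 4.7
0.345 0.343 5.9 4.4
0.36 0.358 6.0 4.4
0.375 0.372 5.2 4.0
0.39 0.386 6.4 4.6
0.405 0.4 6.7 4.5
0.42 0.415 7.4 4.9
0.435 0.429 7.0 4.6
0.45 0.442 8.8 5.9
22.875 0.19493591224501694
```

Click 1 came at about 0.32, so I expect the others near 0.53, 0.74, 0.95 and 1.16.

```bash
python3 stroke.py .45 1.08
```

```text
0.465 0.455 10.0 4.9
0.48 0.469 8.4 4.0
0.495 0.481 11.8 5.5
0.51 0.495 11.3 5.1
0.525 0.51 12.3 5.2
0.54 0.537 5.0 4.4
0.555 0.553 4.9 4.6
0.57 0.568 5.9 4.5
0.585 0.582 4.9 4.2
0.6 0.597 5.8 5.5
0.615 0.611 6.7 4.1
0.63 0.624 7.2 5.5
0.645 0.638 7.4 5.4
0.66 0.651 9.3 5.7
0.675 0.666 8.0 4.2
0.69 0.679 9.5 5.0
0.705 0.691 11.0 5.2
0.72 0.704 13.0 5.1
0.735 0.718 13.0 4.6
0.75 0.746 5.3 6.0
0.765 0.763 5.4 5.1
0.78 0.777 6.2 6.6
0.795 0.791 6.1 5.6
0.81 0.805 6.5 5.9
0.825 0.819 8.1 6.4
0.84 0.832 6.8 5.9
0.855 0.846 8.5 4.6
0.87 0.86 8.9 5.5
0.885 0.873 8.4 5.5
0.9 0.886 10.3 5.4
0.915 0.9 10.4 5.5
0.93 0.914 11.7 5.5
0.945 0.925 13.6 4.8
0.96 0.954 4.6 4.9
0.975 0.97 5.0 6.0
0.99 0.984 5.2 6.0
1.005 0.998 6.1 6.5
1.02 1.012 6.8 5.0
1.035 1.026 7.9 6.4
1.05 1.04 6.8 6.0
1.065 1.053 8.7 5.7
1.08 1.067 8.9 5.5
33.375 0.2015065923591538
```

Clicks 2–4 came at 0.53, 0.74 and 0.95. Now the fifth.

```bash
python3 stroke.py 1.08 1.185
python3 - <<'E'
from h import *
robot.dwell(.5); print(robot.read_force(),robot.read_position(),robot.read_t())
p,d=robot.grab_frame("top"); q,_=robot.grab_frame("scene"); 
cv2.imwrite("pics/end.png",np.vstack([cv2.resize(x,(600,300)) for x in (p[130:290,180:480,::-1],q[100:270,160:500,::-1])]))
E
```

```text
1.095 1.08 9.6 5.9
1.11 1.092 11.1 5.5
1.125 1.106 10.9 5.4
1.14 1.119 12.2 5.3
1.155 1.131 14.1 4.1
1.17 1.16 6.1 7.0
1.185 1.176 5.1 6.6
35.125 0.19778465805107598
[ 8.18565117  3.16209784 -3.57604418] [0.5950419  0.12276935 0.06851829] 35.625
```

View pics/end.png

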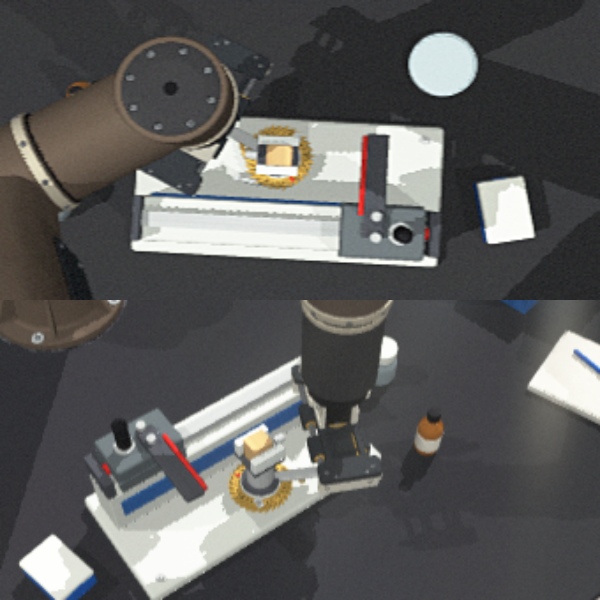

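The fifth click came at about 1.16, where the force fell from 14.1 to 6.1 N. The picture shows the lever still held, the carriage at the buffer (428,235), and the bottle, jar, dish and box untouched.

```bash
python3 -c "
from rig import robot
print(robot.job_done())"
```

```text
the job is handed in; nothing more can be done
None
```

I slid the knife carriage home against the red buffer, then swung the feed lever forward five clicks in one stroke; I handed the job in at about 36 s with the gripper still holding the lever.

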